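# Push a loaded tray across the gap onto the cupboard shelf

### The arm

A 6-joint arm with a two-finger parallel gripper is mounted at the origin on the work surface. World frame = base frame: x ahead of the robot, y to its left, z up, the work surface at z = 0. Lengths are in m, angles in rad, forces in N, time in s.
With the tool pointing down it reaches from about 0.35 to 0.775 m from the base axis. Payload 7.3 kg.
Tool frame: the origin (TCP) lies at the very end of the fingers, on their centre line; the grasp point (between the pads) lies 19 mm behind it; x points along the fingers, y is the direction in which the jaws open and shut, and the axes are right-handed (so a half turn about x gives the same grasp; the last joint's range is limited). The gripper opens to 92 mm and grips with 3 to 60 N. Pads are 19 mm wide; open, the fingers measure 130 mm over their backs; the gripper's body (75 mm by 190 mm) begins 47 mm behind the grasp point.
Start: joints at [1.031, 0.342, 1.524, -0, 1.275, -0.146], TCP at [0.201, 0.485, 0.227] pointing down, gripper open.
Joint ranges: [-2.53, 2.53], [-0.77, 2.02], [0.04, 2.7], [-1, 4.14], [0.28, 2.66], [-3.11, 3.11]. Speed limits (rad/s): [2.57, 2.57, 3.14, 3.14, 3.14, 3.14].

### API

Orientations are given as a unit quaternion [w, x, y, z].
In Python, from workcell import robot gives the robot as it stands.
- The arm moves only by the tool send_rows, never from a script. Its argument "commands" is one flat list of numbers, 7 for each row, row after row: the turn, a rotation vector about the tool's x, y, z in rad, then the shift along the tool's x, y, z in mm, then the finger opening in mm, from 0 to 91.8. A call has 1 to 12 rows; each row is the pose to reach, as a shift and turn from the pose commanded when the call began, along the tool's axes at that moment; what a row does not reach only later rows make up. A row lasts 1/8 s, in which the tool goes at most 62.5 mm and 10.7 degrees, less where a joint would pass 70% of its speed; a pose out of reach is approached as far as the arm can. A call with a gripper value outside its range is refused whole. The fingers move at their own pace and stop on an object; "squeeze" is the grip in N (left out, the last holds). Time passes only in rows, so rows that repeat a pose let the fingers close. It gives the time, the measured TCP pose, the force and the opening at its end, in the units of the state.
- robot.get_state(): the state, without advancing time (a new reading comes with each control period).
- robot.snapshot(name): name is "scene" or "top"; returns the picture (384x512x3 uint8, red, green, blue); there is no depth.
- robot.calibration(name): a dict with "fx", "fy", "cx", "cy" (pixels), "T" (4x4, takes a point from camera to world coordinates). Camera axes: x right, y down, z forward; pixel columns grow to the right and rows downward; lengths in m; the calibration is good to about 2 mm. A picture is of the moment at which its call begins. calibration takes no time and is no camera call.
- robot.job_done(): hands the job in, once; it reports no verdict.
Trained networks look in the newest picture that a camera, given by its name, has taken for a name from the list of things; names that differ only in an ending like _2 or _b are one class to them, and where a whole thing is asked for, a point or a joint stands for the part that bears it (a point fixed in the world has none). Each returns a list of dicts, best first, with "score" (0 to 1); they miss things now and then, are a little off and sometimes report something else, mostly with a low value. They report only what shows in the picture. A call takes as long as a camera call. They do not tell look-alikes from the thing itself.
- robot.find_in(camera, label): "bbox" ([left, top, right, bottom] in pixels, round what is visible of it).
The state is a dict: "t": time; "q": joint angles; "qvel": joint speeds; "joint_efforts": joint torques, N m; "eef_pos": TCP position; "eef_rot": TCP orientation; "force": force on the tool from outside, world axes, zero at the start; "moment": the same for the moment, N m; "opening": opening from 0.0 (shut) to 1.0 (fully open).
Only numpy, scipy, OpenCV 4.12 (cv2) and the standard library are available. Lean on these libraries where they do the work, as an engineer would, in place of code of your own. Each camera call takes 0.05 s, during which the arm holds its last target.

### The job

Push the loaded wooden tray off the stone slab, across the gap and onto the white cupboard shelf, without lifting it, without letting its nose sag into the gap, and without bearing down hard on the thin slab. Slide it right up to the rubber buffer strip on the end rail and bed it there with a steady push of about 10 N held for half a second, never ramming it; leave it lying flat and straight, still bearing on the buffer, with the tin still standing on it, and do not disturb the jar, the cup or the screwdriver.

Things in the scene. Friction and masses are not known exactly. Their poses are not given: they have to be found in the camera images.
- slab: Fixed stone worktop slab 360 (x) x 320 (y) x 20 mm on two battens; flat top 80 mm above its origin, which lies on the table under its centre. Its own +y axis points to the gap and the shelf. It is thin: the tray must not bear on it with more than 32 N, weight (8 N) included. Tray and slab are stiff (some 20 N per mm): touch down at a few mm/s.
- slab_edge (a point): Middle of the slab's top edge at the gap.
- shelf: Fixed white cupboard shelf 380 (x) x 310 (y) x 18 mm on two side panels, beyond the gap, parallel to the slab; flat top 80 mm above its origin (table level, under its centre) and level with the slab's or up to 3 mm lower. Own +y axis points away from the slab.
- shelf_edge (a point): Middle of the shelf's top edge at the gap. The gap from slab_edge to here is 90 to 110 mm.
- rail: Fixed wooden end rail across the far end of the shelf, 300 (x) x 16 (y) mm, 34 mm high, origin under its centre, on the shelf's top; axes as the shelf's. It carries an upright rubber buffer strip 240 mm wide on two stems. The strip's front stands 4 to 24 mm before the rail's face: set differently each time and not measured, so find it by feel.
- rail_face (a point): Foot of the rail's own face that looks to the gap, at its middle, 8 mm before the rail's origin. The buffer strip before it gives some 15 N per mm, at most 3 mm. Bed the tray's nose rim on the strip with more than 5 N and less than 20 N (about 10 N for half a second), over and above the friction of the sliding tray (3 to 8 N).
- tray: Loose wooden tray, 180 (x) x 250 (y) mm, board 12 mm thick, 0.3 kg (0.85 kg with the tin); origin under its centre, own +y axis towards its nose (the end next to the gap). Bare flat tail board from y -125 to -50 mm, then an upright cross cleat, then the tin's bay with side rims to 24 mm height and a nose rim to 28 mm. Sliding friction is about 0.2 to 0.8 of its load.
- tray_nose (a point): Front end of the tray, at its middle, at the height of the flat underside, 125 mm ahead of the origin. The underside of the last 14 mm is bevelled up 8 mm. The tray is nose-heavy: it tips into the gap unless its tail is held down with some 3 to 6 N (5 to 9 N is comfortable) until the nose bears on the shelf.
- tray_cleat (a point): Foot of the cleat's back face, at its middle, on top of the tail board (12 mm above the underside, 50 mm behind the tray's origin). The cleat is 160 (x) x 18 (y) mm and 24 mm high above the board. To push the tray, bear down on the tail board behind it and push against this face.
- tin: Loose round steel food tin with lid, 96 mm across, 55 mm high, about 0.55 kg (0.45 to 0.65), standing in the tray's front bay, its axis 66 mm ahead of the tray's origin; origin under its centre.
- jar: Bystander: small glass jar 44 mm across, 70 mm high, on the slab beside the tray.
- cup: Bystander: small white cup 56 mm across, 60 mm high, on the shelf beside the tray's path.
- screwdriver: Bystander: screwdriver lying on the table beside the slab, about 200 mm long.
Mind the look-alikes: they are no part of the job. Leave any blue or red look-alike of the tin alone.

How it is judged:
By the outcome, as a careful person would: the job done as asked, in the order asked, and still so for the second after the job is handed in, with the robot touching nothing.
It also fails if it takes over 72 s, if anything falls off the work surface, if the arm or the gripper's body presses on something with over 40 N, if the wrist force passes 120 N, or if a joint passes its speed limit or range.

## Working session

There is one attempt and no reset: what is moved stays moved. The work goes in short steps, Python scripts to look and compute and a tool call to move; the robot and the scene stay as the last step left them, time stands still between calls to the robot, and variables do not carry over. Pictures are saved under pics/ and viewed, and the job is handed in when it is done.

Besides the shell and the picture viewer there is one more tool, called after ">>>" by a JSON object that holds its "method" and its "body", one argument or row to a line. send_rows: Moves the arm, as the interface text tells. Its arguments: {"type":"object","properties":{"commands":{"type":"array"},"squeeze":{"type":"number"}},"required":["commands"]}

```bash
ls; mkdir -p pics; python3 - <<'E'
from workcell import robot
import cv2,numpy as np
s=robot.get_state(); print({k:np.round(v,4).tolist() for k,v in s.items()})
for n in("scene","top"):
    im=robot.snapshot(n); cv2.imwrite(f"pics/{n}0.png",cv2.resize(im[:,:,::-1],(800,600),interpolation=cv2.INTER_CUBIC))
    c=robot.calibration(n); print(n,c["fx"],c["fy"],c["cx"],c["cy"],np.round(c["T"],4).tolist())
    for l in["slab","shelf","rail","tray","tin","jar","cup","screwdriver","tray_cleat"]:
        print(l,[(np.round(d["bbox"]).tolist(),round(d["score"],2)) for d in robot.find_in(n,l)][:3])
E
```

```text
pics
{'t': 0.0, 'q': [1.031, 0.3427, 1.5251, 0.0, 1.2754, -0.146], 'qvel': [-0.0002, -0.0022, -0.001, 0.0012, 0.0009, -0.0004], 'joint_efforts': [0.0001, -43.1248, -24.422, 0.0717, 0.0559, -0.0001], 'eef_pos': [0.2012, 0.4845, 0.226], 'eef_rot': [0.6933, 0.1378, 0.6936, -0.1388], 'force': [-0.2764, 0.095, -0.6036], 'moment': [0.0363, -0.034, -0.0309], 'opening': 1.0009}
scene 374.99214680979674 374.99214680979674 251.87894073524626 189.2640361092576 [[0.5806, 0.6661, -0.4682, 1.0607], [0.8141, -0.4853, 0.319, -0.4858], [-0.0147, -0.5664, -0.824, 1.0768], [0.0, 0.0, 0.0, 1.0]]
slab [([158.0, 158.0, 301.0, 289.0], 0.66)]
shelf [([268.0, 113.0, 408.0, 233.0], 0.69)]
rail [([337.0, 111.0, 399.0, 178.0], 0.85)]
tray [([172.0, 170.0, 273.0, 253.0], 0.87)]
tin [([160.0, 154.0, 187.0, 182.0], 0.85), ([89.0, 223.0, 122.0, 264.0], 0.79), ([224.0, 178.0, 256.0, 213.0], 0.72)]
jar [([204.0, 253.0, 223.0, 276.0], 0.55)]
cup [([334.0, 186.0, 354.0, 214.0], 0.58), ([266.0, 112.0, 411.0, 231.0], 0.57)]
screwdriver [([110.0, 262.0, 180.0, 278.0], 0.6)]
tray_cleat [([175.0, 171.0, 267.0, 251.0], 0.7)]
top 438.13152396543046 438.13152396543046 254.62751990351703 181.13717354299197 [[0.026, -0.9832, 0.1808, 0.2142], [-0.9996, -0.0246, 0.01, -0.1137], [-0.0054, -0.181, -0.9835, 1.4736], [0.0, 0.0, 0.0, 1.0]]
slab [([233.0, 109.0, 347.0, 228.0], 0.93)]
shelf [([109.0, 94.0, 224.0, 220.0], 0.67), ([189.0, 97.0, 205.0, 120.0], 0.49)]
rail [([111.0, 98.0, 134.0, 191.0], 0.77)]
tray [([250.0, 141.0, 336.0, 205.0], 0.87)]
tin [([349.0, 122.0, 383.0, 151.0], 0.98), ([322.0, 246.0, 353.0, 278.0], 0.88), ([260.0, 148.0, 292.0, 181.0], 0.81)]
jar [([324.0, 116.0, 341.0, 133.0], 0.64)]
cup [([192.0, 98.0, 204.0, 118.0], 0.73)]
screwdriver [([370.0, 178.0, 406.0, 194.0], 0.85)]
tray_cleat [([252.0, 140.0, 333.0, 209.0], 0.96), ([235.0, 110.0, 344.0, 229.0], 0.18)]
```

View pics/scene0.png

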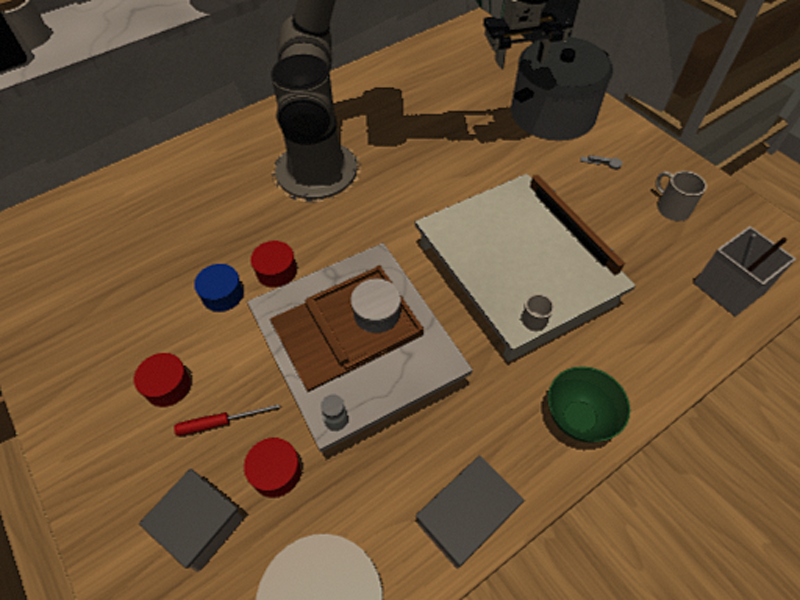

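View pics/top0.png

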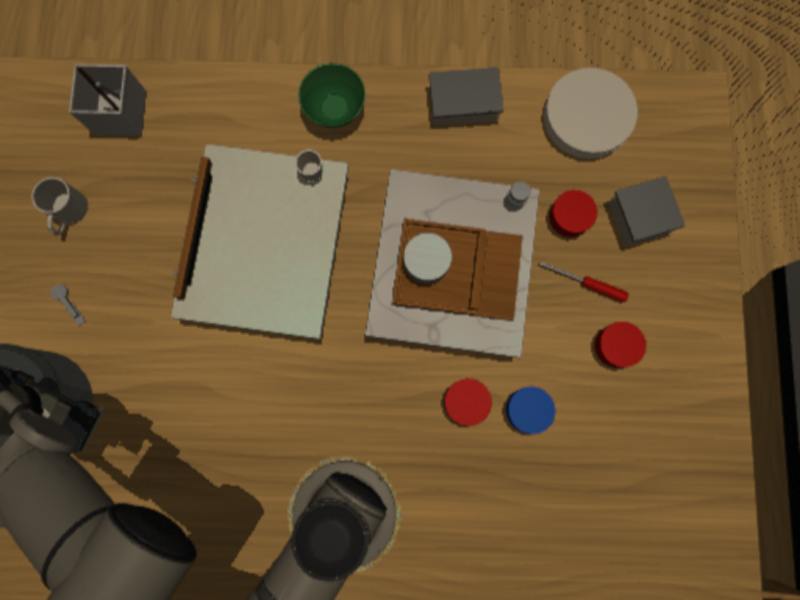

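```bash
python3 - <<'E'
import cv2
a=cv2.imread("pics/top0.png")
# original-scale crop x100..350,y85..235 -> factor 1.5625
c=a[int(85*1.5625):int(235*1.5625),int(95*1.5625):int(360*1.5625)]
cv2.imwrite("pics/topc0.png",cv2.resize(c,(795,450),interpolation=cv2.INTER_CUBIC))
a=cv2.imread("pics/scene0.png")
c=a[int(105*1.5625):int(295*1.5625),int(150*1.5625):int(415*1.5625)]
cv2.imwrite("pics/scec0.png",cv2.resize(c,(795,570),interpolation=cv2.INTER_CUBIC))
E
```

```text
(no output)
```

View pics/topc0.png

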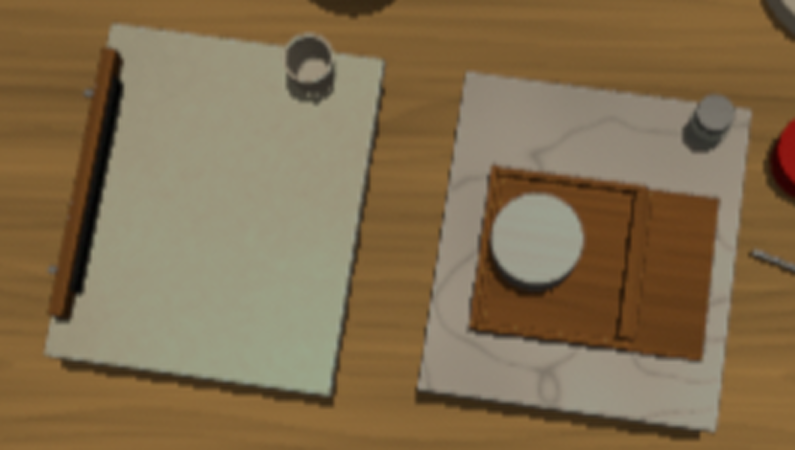

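View pics/scec0.png

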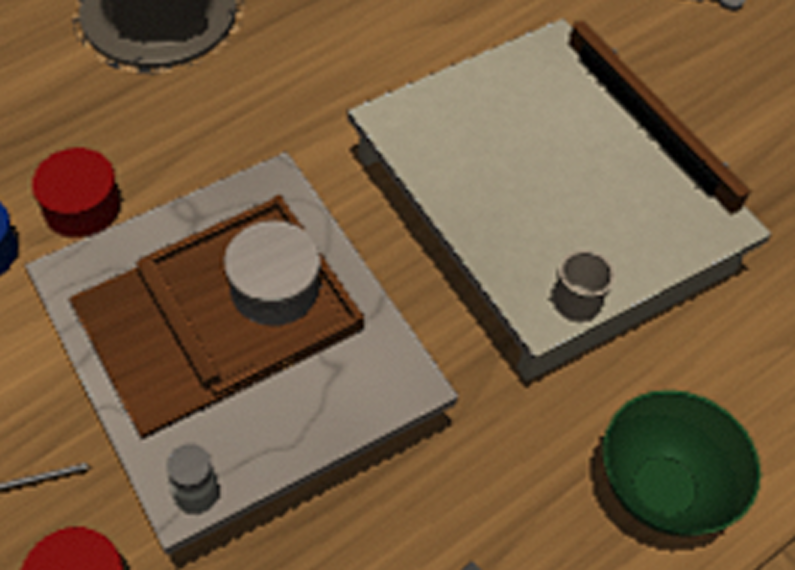

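The tin meant is the pale steel one in the tray, at top view (428,257) and scene (375,300). The red and blue look-alikes stand on the table, so I leave them alone. Next I fit poses to the clicked corners from both cameras.

```bash
cat > fit.py <<'E'
import numpy as np
from scipy.optimize import least_squares
from workcell import robot
C={n:robot.calibration(n) for n in("scene","top")}
def proj(n,P):
    c=C[n];T=np.linalg.inv(c["T"]);P=np.atleast_2d(P);p=P@T[:3,:3].T+T[:3,3]
    return np.c_[c["fx"]*p[:,0]/p[:,2]+c["cx"],c["fy"]*p[:,1]/p[:,2]+c["cy"]]
def ray(n,u,v,z):
    c=C[n];d=c["T"][:3,:3]@np.array([(u-c["cx"])/c["fx"],(v-c["cy"])/c["fy"],1]);o=c["T"][:3,3];return o+d*(z-o[2])/d[2]
def W(p,L):
    c,s=np.cos(p[2]),np.sin(p[2]);L=np.atleast_2d(L);return np.c_[p[0]+c*L[:,0]-s*L[:,1],p[1]+s*L[:,0]+c*L[:,1],L[:,2]]
def fit(obs,x0):
    # obs: (cam,u,v,local)
    f=lambda p:np.concatenate([(proj(n,W(p,l))[0]-[u,v]) for n,u,v,l in obs])
    r=least_squares(f,x0,loss="soft_l1");return r.x,f(r.x).reshape(-1,2)
E
python3 - <<'E'
from fit import *
t=lambda x,y:(95+x/3,85+y/3)
s=lambda x,y:(150+x/3,105+y/3)
def mk(L,pt,ps):
    return [("top",*t(*p),l) for p,l in zip(pt,L) if p]+[("scene",*s(*p),l) for p,l in zip(ps,L) if p]
# local order: (+x,+y),(+x,-y),(-x,-y),(-x,+y)
def R(hx,y1,y0,z):return [(hx,y1,z),(hx,y0,z),(-hx,y0,z),(-hx,y1,z)]
p,r=fit(mk(R(.18,.16,-.16,.08),[(467,72),(750,108),(716,428),(418,390)],[(457,400),(168,555),(30,265),(285,153)]),[.4,0,0]);print("slab",p,np.abs(r).max(0));print(r.round(1).tolist());slab=p
for z in(.08,.0785,.077):
    p,r=fit(mk(R(.19,.155,-.155,z),[(110,25),(383,60),(331,395),(45,353)],[(770,237),(530,357),(349,115),(565,22)]),[.4,0.3,0]);print("shelf",z,p,(r**2).sum());shelf=p
print(r.round(1).tolist())
L=R(.09,.125,-.125,.08)
L[0]=L[0][:2]+(.108,);L[3]=L[3][:2]+(.108,);L[1]=L[1][:2]+(.092,);L[2]=L[2][:2]+(.092,)
p,r=fit(mk(L,[(490,166),(718,198),(701,360),(470,330)],[(362,322),(143,437),(72,298),(280,197)]),[.4,0,0]);print("tray",p,r.round(1).tolist());tray=p
z=.0785+.034
p,r=fit(mk(R(.15,.008,-.008,z),[(105,48),(119,53),(66,320),(50,315)],[None,None,None,None]),[.4,0.4,0]);print("rail",p,r.round(1).tolist());rail=p
def loc(b,q):
    c,s=np.cos(b[2]),np.sin(b[2]);d=np.array(q[:2])-b[:2];return np.array([c*d[0]+s*d[1],-s*d[0]+c*d[1]])
print("tray in slab",loc(slab,tray),tray[2]-slab[2])
print("shelf in slab",loc(slab,shelf),shelf[2]-slab[2],"gap",loc(slab,shelf)[1]-.315)
print("rail in slab",loc(slab,rail))
for n,b,z in(("cup",[192,98,204,118],.14),("jar",[324,116,341,133],.15)):
    pass
print("cup",loc(slab,ray("top",95+312/3,85+52/3,.14)),"jar",loc(slab,ray("top",95+716/3,85+108/3,.15)))
print("tin", loc(tray,ray("top",95+538/3,85+238/3,.147)))
E
```

```text
slab [ 0.52476237 -0.21606839 -0.11406515] [2.60192557 2.08032303]
[[-0.6, -2.1], [0.6, -1.4], [0.2, -0.3], [-0.2, -1.6], [0.3, -1.5], [-1.5, -1.8], [-2.6, -0.1], [-0.1, -0.8]]
shelf 0.08 [ 0.56066757  0.18804405 -0.11880977] 23.700713848937706
shelf 0.0785 [ 0.56061797  0.18851676 -0.11876533] 19.949787886477115
shelf 0.077 [ 0.56055329  0.1890079  -0.11872536] 16.7361876373844
[[0.8, -1.7], [0.6, -1.0], [-0.8, -0.6], [-0.4, -0.4], [-0.6, -1.0], [0.7, -0.2], [-1.3, -1.6], [-1.7, -1.1]]
tray [ 0.50263479 -0.22251093 -0.10706314] [[-0.1, -1.9], [0.3, -1.4], [0.3, -0.8], [-0.9, -1.9], [0.3, -2.5], [-1.4, -0.9], [-1.8, -0.5], [-0.8, -1.8]]
rail [ 0.57031986  0.32433411 -0.11490269] [[-0.0, 0.2], [0.1, -0.8], [-0.2, -0.2], [0.1, 0.8]]
tray in slab [-0.02125052 -0.00891919] 0.007002012077641118
shelf in slab [-0.01054662  0.40651761] -0.004660206194874644 gap 0.09151760630615902
rail in slab [-0.01624608  0.54207602]
cup [0.15122652 0.32010974] jar [ 0.14505224 -0.11207003]
tin [0.00309866 0.06338441]
```

```bash
cat > go1.py <<'E'
from fit import *
t=lambda x,y:(94.4+x/3,84.15+y/3)
s=lambda x,y:(149.4+x/3,104.6+y/3)
def mk(L,pt,ps):
    return [("top",*t(*p),l) for p,l in zip(pt,L) if p]+[("scene",*s(*p),l) for p,l in zip(ps,L) if p]
def R(hx,y1,y0,z):return [(hx,y1,z),(hx,y0,z),(-hx,y0,z),(-hx,y1,z)]
def loc(b,q):
    c,s=np.cos(b[2]),np.sin(b[2]);d=np.array(q[:2])-b[:2];return np.array([c*d[0]+s*d[1],-s*d[0]+c*d[1]])
def LT():
    L=R(.09,.125,-.125,.08);return [L[0][:2]+(.108,),L[1][:2]+(.092,),L[2][:2]+(.092,),L[3][:2]+(.108,)]
slab,r1=fit(mk(R(.18,.16,-.16,.08),[(467,72),(750,108),(716,428),(418,390)],[(457,400),(168,553),(28,265),(285,153)]),[.4,0,0])
shelf,r2=fit(mk(R(.19,.155,-.155,.0785),[(110,25),(383,60),(331,395),(45,353)],[(770,237),(530,357),(349,115),(565,22)]),[.4,0.3,0])
tray,r3=fit(mk(LT(),[(490,166),(718,198),(701,360),(470,330)],[(362,322),(143,437),(72,298),(280,197)]),[.4,0,0])
rail,r4=fit(mk(R(.15,.008,-.008,.1125),[(105,48),(119,53),(66,320),(50,315)],[None]*4),[.4,0.4,0])
E
python3 - <<'E'
from go1 import *
from scipy.spatial.transform import Rotation as Ro
for n,b,r in(("slab",slab,r1),("shelf",shelf,r2),("tray",tray,r3),("rail",rail,r4)):
    print(n,b.round(4),loc(slab,b).round(4),(b[2]-slab[2]).round(4),r.round(1).tolist())
st=robot.get_state();w,x,y,z=st["eef_rot"];M=Ro.from_quat([x,y,z,w]).as_matrix();print(M.round(3))
import cv2
for n in("top","scene"):
    im=cv2.imread(f"pics/{n}0.png")
    polys=[W(slab,R(.18,.16,-.16,.08)),W(shelf,R(.19,.155,-.155,.0785)),W(rail,R(.15,.008,-.008,.1125)),W(tray,R(.09,-.05,-.125,.092)),W(tray,R(.08,-.032,-.05,.116)),W(tray,R(.09,.125,.115,.108))]
    im=cv2.resize(im,None,fx=1.92,fy=1.92,interpolation=cv2.INTER_CUBIC) # 3x of original
    for P in polys: cv2.polylines(im,[np.round((proj(n,P)+.5)*3-.5).astype(int)],True,(0,255,0),1)
    x0,y0=(95,85) if n=="top" else (150,105)
    cv2.imwrite(f"pics/ov_{n}.png",im[y0*3:y0*3+560,x0*3:x0*3+800])
E
```

```text
slab [ 0.5247 -0.2152 -0.1129] [0. 0.] 0.0 [[-0.4, -1.2], [0.8, -0.6], [0.6, 0.5], [0.1, -0.7], [1.1, -1.4], [-0.6, -0.9], [-1.1, 0.2], [0.6, -0.6]]
shelf [ 0.5611  0.1893 -0.12  ] [-0.0093  0.406 ] -0.0071 [[1.3, -1.2], [1.1, -0.4], [-0.4, 0.0], [-0.1, 0.1], [0.3, -0.7], [1.5, 0.0], [-0.5, -1.5], [-0.8, -1.0]]
tray [ 0.5025 -0.2217 -0.1043] [-0.0212 -0.009 ] 0.0086 [[0.2, -0.9], [0.6, -0.7], [0.7, -0.1], [-0.5, -0.9], [1.1, -2.4], [-0.4, -0.6], [-1.0, -0.1], [-0.2, -1.6]]
rail [ 0.5731  0.3265 -0.1147] [-0.0129  0.5437] -0.0018 [[-0.0, 0.2], [0.1, -0.8], [-0.2, -0.2], [0.1, 0.8]]
[[ 0.     0.384  0.923]
 [ 0.     0.923 -0.384]
 [-1.     0.     0.   ]]
```

View pics/ov_top.png

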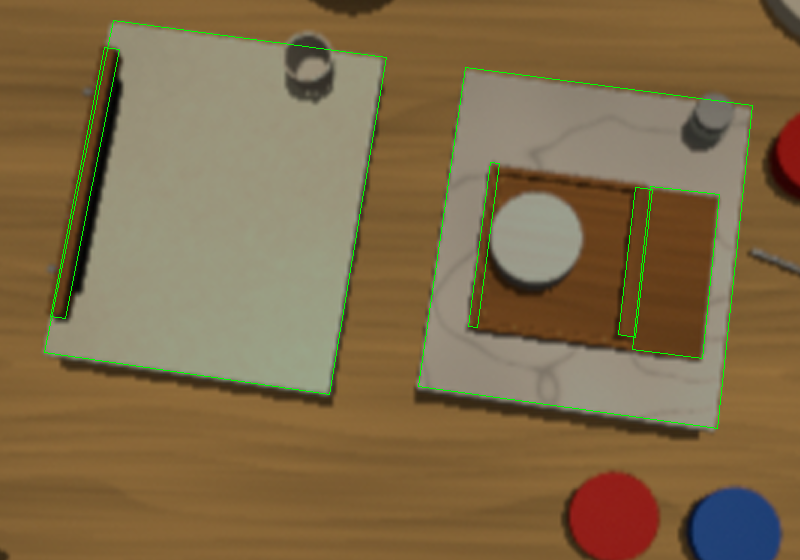

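View pics/ov_scene.png

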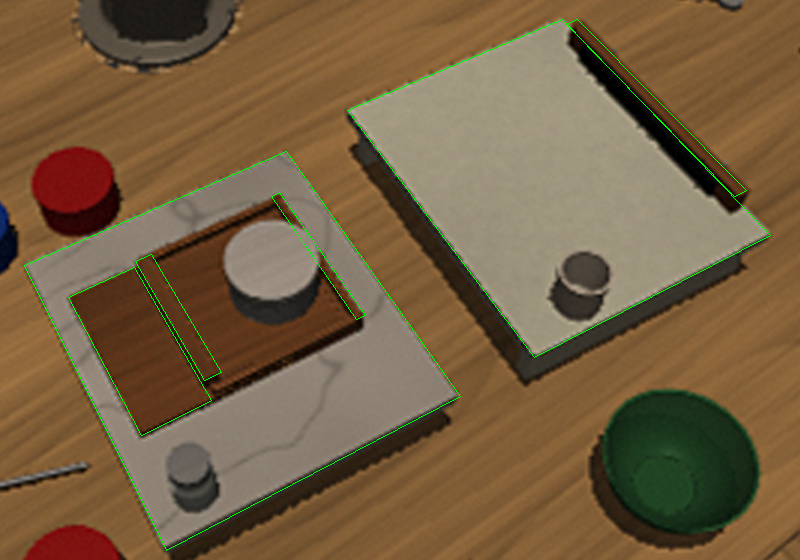

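>>> {"method": "send_rows", "body": {
  "commands": [0.05, 0, 0, 0, -12, 16, 91.8, 0.15, 0, 0, 0, -37, 48, 91.8, 0.28, 0, 0, 0, -67, 87, 91.8, 0.42, 0, 0, 0, -101, 131, 91.8, 0.56, 0, 0, 0, -135, 175, 91.8, 0.7, 0, 0, 0, -168, 218, 91.8, 0.84, 0, 0, 0, -202, 262, 91.8, 0.98, 0, 0, 0, -236, 306, 91.8, 1.12, 0, 0, 0, -266, 345, 91.8, 1.22, 0, 0, 0, -288, 373, 91.8, 1.27, 0, 0, 0, -301, 391, 91.8, 1.291, 0, 0, 0, -306, 397, 91.8]
}}

```text
t: 2.5
eef_pos: [0.4506, 0.0482, 0.2266]
eef_rot: [-0.47, -0.529, -0.47, 0.529]
force: [-1.1, 1.0, -0.5]
opening: 1.0
```

```bash
cat > st.py <<'E'
from go1 import *
from scipy.spatial.transform import Rotation as Ro
def rel(target=None,yaw=-.1147):
    s=robot.get_state();w,x,y,z=s["eef_rot"];M=Ro.from_quat([x,y,z,w]).as_matrix()
    print("t",round(s["t"],2),"pos",s["eef_pos"].round(4) if hasattr(s["eef_pos"],"round") else np.round(s["eef_pos"],4),"yaw",round(np.arctan2(M[1,1],M[0,1]),4),"q",np.round(s["q"],2),"F",np.round(s["force"],2),"M",np.round(s["moment"],2),"op",round(float(s["opening"]),3))
    print("tool x",M[:,0].round(4))
    if target is not None:
        print("tool shift mm",(M.T@(np.array(target)-s["eef_pos"])*1e3).round(1),"turn x",round(np.arctan2(M[1,1],M[0,1])-yaw,4))
E
python3 - <<'E'
from st import *
rel((.4952,-.2913,.14))
E
```

```text
t 2.5 pos [0.4506 0.0482 0.2266] yaw -0.1181 q [-0.06  0.21  1.71 -0.    1.22  0.06] F [-1.06  1.01 -0.53] M [-0.07  0.12 -0.  ] op 1.0
tool x [-2.e-04 -2.e-04 -1.e+00]
tool shift mm [ 86.7  84.3 331.9] turn x -0.0034
```

>>> {"method": "send_rows", "body": {
  "commands": [0, 0, 0, 0, 4, 15, 91.8, 0, 0, 0, 0, 12, 48, 91.8, 0, 0, 0, 0, 24, 95, 91.8, 0, 0, 0, 0, 37, 145, 91.8, 0, 0, 0, 0, 50, 195, 91.8, -0.002, 0, 0, 0, 62, 245, 91.8, -0.003, 0, 0, 10, 73, 290, 91.8, -0.003, 0, 0, 35, 81, 318, 91.8, -0.003, 0, 0, 65, 84, 329, 91.8, -0.003, 0, 0, 85, 84, 332, 91.8, -0.003, 0, 0, 95, 84, 332, 91.8, -0.003, 0, 0, 97, 84, 332, 91.8]
}}

```text
t: 4.0
eef_pos: [0.4961, -0.2891, 0.1296]
eef_rot: [-0.471, -0.527, -0.472, 0.527]
force: [-0.5, 0.2, 0.9]
opening: 1.004
```

```bash
python3 - <<'E'
from st import *
rel((.4952,-.2913,.092))
import cv2
for n,(x0,y0) in(("top",(200,85)),("scene",(130,120))):
    im=robot.snapshot(n)[:,:,::-1]
    cv2.imwrite(f"pics/{n}1.png",cv2.resize(im[y0:y0+150,x0:x0+200],(800,600),interpolation=cv2.INTER_CUBIC))
E
```

```text
t 4.0 pos [ 0.4961 -0.2891  0.1296] yaw -0.1103 q [-0.66  0.52  1.52  0.    1.1  -0.55] F [-0.48  0.25  0.93] M [-0.1   0.09  0.02] op 1.004
tool x [-5.e-04  5.e-04 -1.e+00]
tool shift mm [37.6 -0.7  2.3] turn x 0.0044
```

View pics/scene1.png

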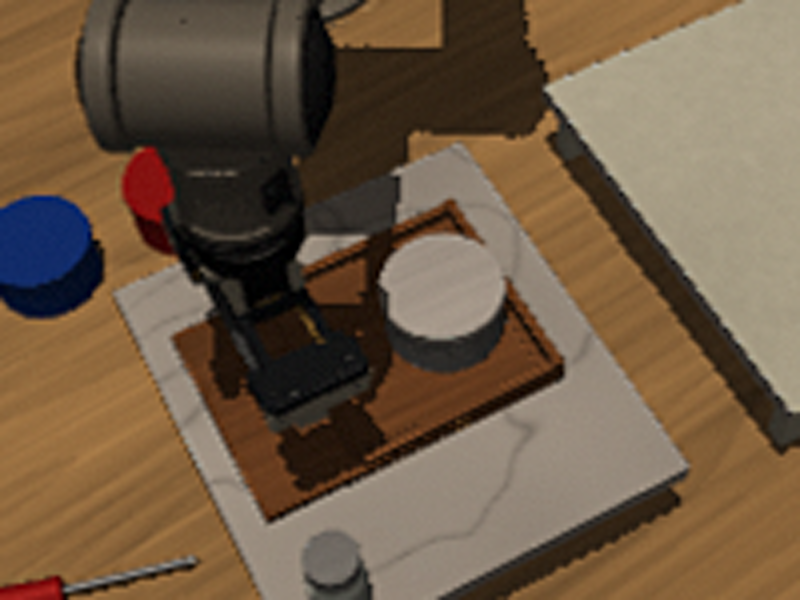

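View pics/top1.png

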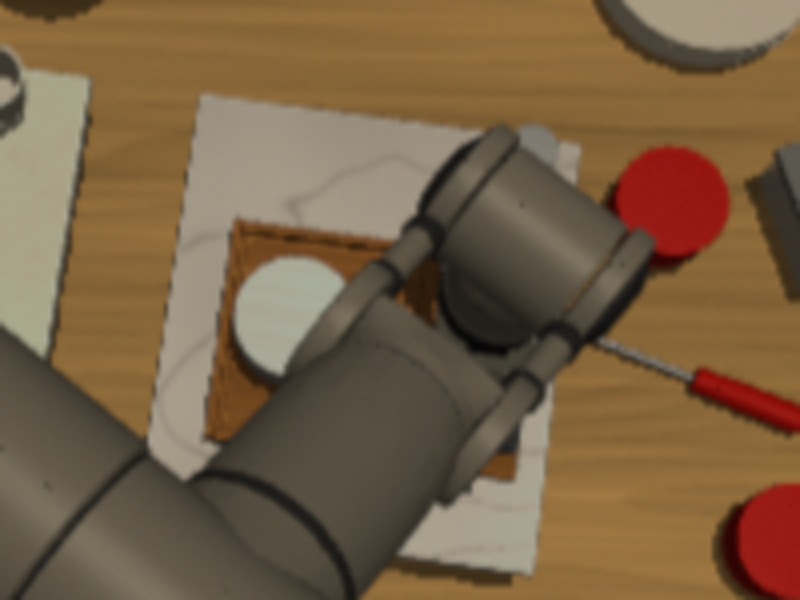

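>>> {"method": "send_rows", "body": {
  "commands": [0, 0, 0, 6, -0.5, 1, 91.8, 0, 0, 0, 14, -0.5, 2, 91.8, 0, 0, 0, 22, -0.5, 2, 91.8, 0, 0, 0, 28, -0.5, 2, 91.8, 0, 0, 0, 31, -0.5, 2, 91.8, 0, 0, 0, 33, -0.5, 2, 91.8, 0, 0, 0, 33, -0.5, 2, 91.8]
}}

```text
t: 4.97
eef_pos: [0.4956, -0.2914, 0.0967]
eef_rot: [0.471, 0.527, 0.472, -0.527]
force: [1.4, 0.2, 0.8]
opening: 1.0
```

```bash
python3 - <<'E'
from st import *
F=[]
for i in range(4):
    robot.snapshot("top"); s=robot.get_state(); F.append(np.r_[s["force"],s["eef_pos"]*1000 if hasattr(s["eef_pos"],"shape") else np.array(s["eef_pos"])*1000])
print(np.round(F,2)); rel()
E
```

```text
[[-1.8000e-01 -6.4000e-01  3.0000e-02  4.9569e+02 -2.9144e+02  9.6820e+01]
 [ 9.0000e-02 -9.8000e-01  1.3000e-01  4.9572e+02 -2.9147e+02  9.6880e+01]
 [ 1.1000e-01  2.1000e-01 -5.3000e-01  4.9572e+02 -2.9149e+02  9.6930e+01]
 [-7.5000e-01  1.7000e-01  1.0000e+00  4.9571e+02 -2.9148e+02  9.6920e+01]]
t 5.17 pos [ 0.4957 -0.2915  0.0969] yaw -0.111 q [-0.66  0.56  1.55  0.    1.03 -0.55] F [-0.75  0.17  1.  ] M [-0.13  0.14 -0.02] op 0.998
tool x [ 4.e-04 -2.e-04 -1.e+00]
```

>>> {"method": "send_rows", "body": {
  "commands": [0, 0, 0, 1, 0, 0, 91.8, 0, 0, 0, 2, 0, 0, 91.8, 0, 0, 0, 3, 0, 0, 91.8, 0, 0, 0, 3.4, 0, 0, 91.8, 0, 0, 0, 3.8, 0, 0, 91.8]
}}

```text
t: 5.8
eef_pos: [0.4956, -0.2914, 0.0929]
eef_rot: [0.471, 0.527, 0.472, -0.527]
force: [-0.6, -0.8, 0.6]
opening: 0.998
```

>>> {"method": "send_rows", "body": {
  "commands": [0, 0, 0, 0.3, 0, 0, 91.8, 0, 0, 0, 0.6, 0, 0, 91.8, 0, 0, 0, 0.6, 0, 0, 91.8]
}}

```text
t: 6.18
eef_pos: [0.4956, -0.2914, 0.0923]
eef_rot: [0.472, 0.527, 0.471, -0.527]
force: [0.4, 0.0, 0.1]
opening: 1.001
```

>>> {"method": "send_rows", "body": {
  "commands": [0, 0, 0, 0.3, 0, 0, 91.8, 0, 0, 0, 0.3, 0, 0, 91.8]
}}

```text
t: 6.42
eef_pos: [0.4956, -0.2914, 0.0923]
eef_rot: [0.472, 0.527, 0.471, -0.527]
force: [-0.7, 1.1, 3.6]
opening: 1.0
```

>>> {"method": "send_rows", "body": {
  "commands": [0, 0, 0, 0.2, 0, 0, 91.8, 0, 0, 0, 0.2, 0, 0, 91.8]
}}

```text
t: 6.68
eef_pos: [0.4956, -0.2914, 0.0923]
eef_rot: [0.472, 0.527, 0.471, -0.527]
force: [-1.9, 0.0, 5.6]
opening: 0.999
```

>>> {"method": "send_rows", "body": {
  "commands": [0, 0, 0, 0.2, 0, 0, 91.8, 0, 0, 0, 0.2, 0, 0, 91.8]
}}

```text
t: 6.92
eef_pos: [0.4956, -0.2914, 0.0923]
eef_rot: [0.472, 0.527, 0.471, -0.527]
force: [-1.9, 1.8, 6.6]
opening: 0.997
```

>>> {"method": "send_rows", "body": {
  "commands": [0, 0, 0, 0, 0, -1, 91.8, 0, 0, 0, 0, 0, -2.5, 91.8, 0, 0, 0, 0, 0, -4, 91.8, 0, 0, 0, 0, 0, -5.5, 91.8, 0, 0, 0, 0, 0, -7, 91.8]
}}

```text
t: 7.55
eef_pos: [0.497, -0.2856, 0.0923]
eef_rot: [-0.473, -0.527, -0.47, 0.527]
force: [-0.7, -4.5, 4.6]
opening: 0.998
```

>>> {"method": "send_rows", "body": {
  "commands": [0, 0, 0, 0, 0, -1, 91.8, 0, 0, 0, 0, 0, -2, 91.8, 0, 0, 0, 0, 0, -3, 91.8]
}}

```text
t: 7.92
eef_pos: [0.4973, -0.2832, 0.0924]
eef_rot: [-0.473, -0.526, -0.47, 0.527]
force: [-1.8, -7.6, 4.8]
opening: 0.997
```

>>> {"method": "send_rows", "body": {
  "commands": [0, 0, 0, 0, 0, -1, 91.8, 0, 0, 0, 0, 0, -2, 91.8, 0, 0, 0, 0, 0, -3, 91.8]
}}

```text
t: 8.3
eef_pos: [0.4976, -0.2806, 0.0924]
eef_rot: [-0.473, -0.527, -0.47, 0.527]
force: [-1.9, -7.4, 3.8]
opening: 1.001
```

>>> {"method": "send_rows", "body": {
  "commands": [0, 0, 0, 0.1, 0, -2, 91.8, 0, 0, 0, 0.2, 0, -4.5, 91.8, 0, 0, 0, 0.3, 0, -7, 91.8, 0, 0, 0, 0.3, 0, -10, 91.8, 0, 0, 0, 0.3, 0, -13, 91.8, 0, 0, 0, 0.3, 0, -16, 91.8, 0, 0, 0, 0.3, 0, -19, 91.8, 0, 0, 0, 0.3, 0, -22, 91.8]
}}

```text
t: 9.3
eef_pos: [0.5002, -0.2589, 0.0923]
eef_rot: [-0.473, -0.527, -0.47, 0.527]
force: [-1.5, -7.7, 6.6]
opening: 1.001
```

```bash
python3 - <<'E'
from st import *
rel()
s=robot.get_state(); print("tcp in slab",loc(slab,s["eef_pos"]))
E
```

```text
t 9.3 pos [ 0.5002 -0.2589  0.0923] yaw -0.1109 q [-0.61  0.55  1.6  -0.    0.99 -0.5 ] F [-1.47 -7.68  6.63] M [-1.31  0.73  0.05] op 1.001
tool x [ 0.0023 -0.0044 -1.    ]
tcp in slab [-0.01938603 -0.04622532]
```

>>> {"method": "send_rows", "body": {
  "commands": [0, 0, 0, 0, 0, -3, 91.8, 0, 0, 0, 0, 0, -6, 91.8, 0, 0, 0, 0, 0, -9, 91.8, 0, 0, 0, 0, 0, -12, 91.8, 0, 0, 0, 0, 0, -15, 91.8, 0, 0, 0, 0, 0, -18, 91.8, 0, 0, 0, 0, 0, -21, 91.8, 0, 0, 0, 0, 0, -24, 91.8, 0, 0, 0, 0, 0, -27, 91.8, 0, 0, 0, 0, 0, -30, 91.8]
}}

```text
t: 10.55
eef_pos: [0.5036, -0.2291, 0.0924]
eef_rot: [-0.473, -0.527, -0.47, 0.527]
force: [-1.0, -8.1, 6.7]
opening: 0.994
```

>>> {"method": "send_rows", "body": {
  "commands": [0, 0, 0, 0, 0, -3, 91.8, 0, 0, 0, 0, 0, -6, 91.8, 0, 0, 0, 0, 0, -9, 91.8, 0, 0, 0, 0, 0, -12, 91.8, 0, 0, 0, 0, 0, -15, 91.8, 0, 0, 0, 0, 0, -18, 91.8, 0, 0, 0, 0, 0, -21, 91.8, 0, 0, 0, 0, 0, -24, 91.8, 0, 0, 0, 0, 0, -27, 91.8, 0, 0, 0, 0, 0, -30, 91.8]
}}

```text
t: 11.8
eef_pos: [0.5069, -0.1992, 0.0923]
eef_rot: [-0.473, -0.527, -0.47, 0.527]
force: [-1.5, -8.0, 6.9]
opening: 1.001
```

```bash
python3 - <<'E'
from st import *
rel()
s=robot.get_state(); print("tcp in slab",loc(slab,s["eef_pos"]))
import cv2
for n,(x0,y0) in(("top",(160,85)),("scene",(170,120))):
    im=robot.snapshot(n)[:,:,::-1]
    cv2.imwrite(f"pics/{n}2.png",cv2.resize(im[y0:y0+150,x0:x0+200],(800,600),interpolation=cv2.INTER_CUBIC))
E
```

```text
t 11.8 pos [ 0.5069 -0.1992  0.0923] yaw -0.1108 q [-0.51  0.52  1.65 -0.    0.97 -0.4 ] F [-1.49 -8.05  6.89] M [-1.37  0.82  0.08] op 1.001
tool x [ 0.0023 -0.0041 -1.    ]
tcp in slab [-0.01944149  0.01385585]
```

View pics/scene2.png

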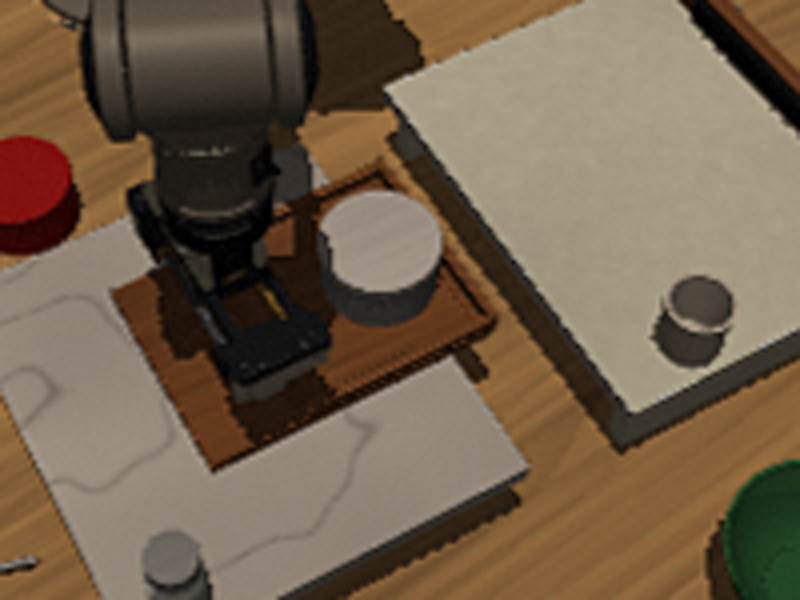

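View pics/top2.png

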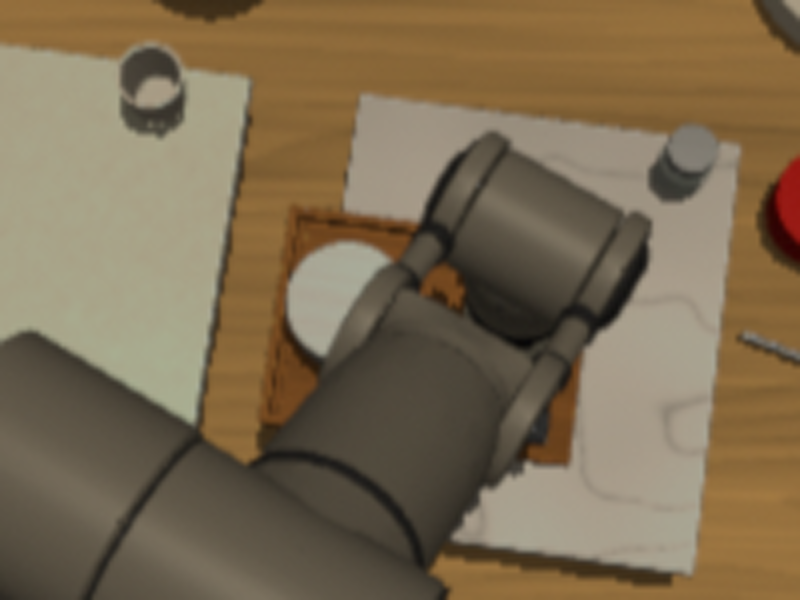

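>>> {"method": "send_rows", "body": {
  "commands": [0, 0, 0, 0.05, 0, -3, 91.8, 0, 0, 0, 0.1, 0, -6, 91.8, 0, 0, 0, 0.1, 0, -9, 91.8, 0, 0, 0, 0.1, 0, -12, 91.8, 0, 0, 0, 0.1, 0, -15, 91.8, 0, 0, 0, 0.1, 0, -18, 91.8, 0, 0, 0, 0.1, 0, -21, 91.8, 0, 0, 0, 0.1, 0, -24, 91.8]
}}

```text
t: 12.9
eef_pos: [0.5096, -0.1754, 0.0923]
eef_rot: [-0.473, -0.527, -0.47, 0.527]
force: [-0.7, -9.6, 7.4]
opening: 0.997
```

>>> {"method": "send_rows", "body": {
  "commands": [0, 0, 0, 0, 0, -3, 91.8, 0, 0, 0, 0, 0, -6, 91.8, 0, 0, 0, 0, 0, -9, 91.8, 0, 0, 0, 0, 0, -12, 91.8, 0, 0, 0, 0, 0, -15, 91.8, 0, 0, 0, 0, 0, -18, 91.8]
}}

```text
t: 13.65
eef_pos: [0.5116, -0.1575, 0.0924]
eef_rot: [-0.473, -0.527, -0.47, 0.527]
force: [-0.5, -9.3, 8.0]
opening: 1.002
```

>>> {"method": "send_rows", "body": {
  "commands": [0, 0, 0, 0, 0, -2.5, 91.8, 0, 0, 0, 0, 0, -5, 91.8, 0, 0, 0, 0, 0, -7.5, 91.8, 0, 0, 0, 0, 0, -10, 91.8]
}}

```text
t: 14.15
eef_pos: [0.5127, -0.1475, 0.0923]
eef_rot: [-0.473, -0.527, -0.47, 0.527]
force: [-1.8, -8.7, 7.9]
opening: 0.999
```

>>> {"method": "send_rows", "body": {
  "commands": [0, 0, 0, 0, 0, -2.5, 91.8, 0, 0, 0, 0, 0, -5, 91.8, 0, 0, 0, 0, 0, -7.5, 91.8, 0, 0, 0, 0, 0, -10, 91.8]
}}

```text
t: 14.65
eef_pos: [0.5139, -0.1376, 0.0923]
eef_rot: [-0.473, -0.527, -0.47, 0.527]
force: [-1.0, -8.8, 8.9]
opening: 0.999
```

```bash
python3 - <<'E'
from st import *
rel()
s=robot.get_state(); print("tcp in slab",loc(slab,s["eef_pos"]))
import cv2
for n,(x0,y0) in(("scene",(200,110)),):
    im=robot.snapshot(n)[:,:,::-1]
    cv2.imwrite(f"pics/{n}3.png",cv2.resize(im[y0:y0+120,x0:x0+160],(800,600),interpolation=cv2.INTER_CUBIC))
E
```

```text
t 14.65 pos [ 0.5139 -0.1376  0.0923] yaw -0.1105 q [-0.4   0.5   1.69 -0.    0.95 -0.29] F [-1.04 -8.76  8.86] M [-1.52  0.75  0.12] op 0.999
tool x [ 0.0025 -0.004  -1.    ]
tcp in slab [-0.01944047  0.07586429]
```

View pics/scene3.png

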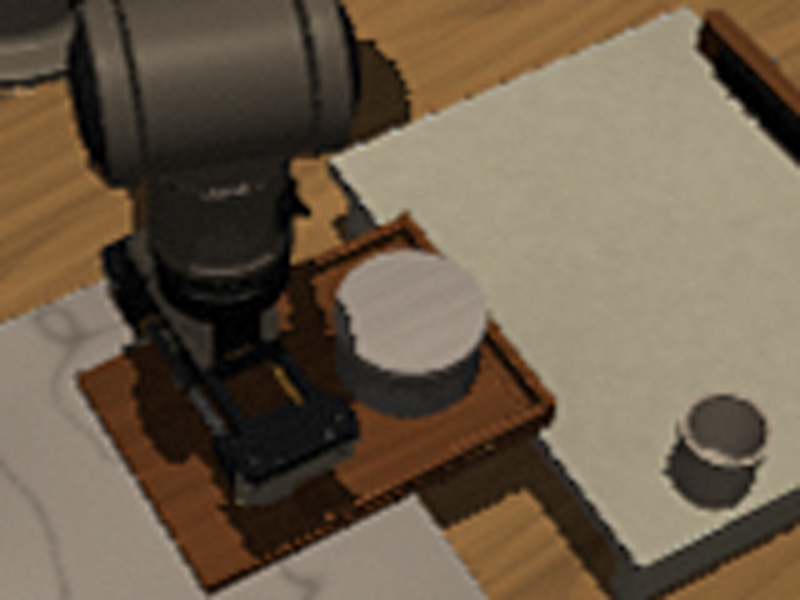

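>>> {"method": "send_rows", "body": {
  "commands": [0, 0, 0, 0, 0, -2.5, 91.8, 0, 0, 0, 0, 0, -5, 91.8, 0, 0, 0, 0, 0, -7.5, 91.8, 0, 0, 0, 0, 0, -10, 91.8]
}}

```text
t: 15.2
eef_pos: [0.515, -0.1276, 0.0924]
eef_rot: [-0.473, -0.527, -0.47, 0.527]
force: [-1.0, -9.6, 8.1]
opening: 0.998
```

>>> {"method": "send_rows", "body": {
  "commands": [0, 0, 0, 0, 0, -2.5, 91.8, 0, 0, 0, 0, 0, -5, 91.8, 0, 0, 0, 0, 0, -7.5, 91.8, 0, 0, 0, 0, 0, -10, 91.8]
}}

```text
t: 15.7
eef_pos: [0.5161, -0.1177, 0.0924]
eef_rot: [-0.473, -0.527, -0.47, 0.527]
force: [-1.8, -9.0, 8.6]
opening: 1.002
```

>>> {"method": "send_rows", "body": {
  "commands": [0, 0, 0, 0, 0, -2.5, 91.8, 0, 0, 0, 0, 0, -5, 91.8, 0, 0, 0, 0, 0, -7.5, 91.8, 0, 0, 0, 0, 0, -10, 91.8]
}}

```text
t: 16.2
eef_pos: [0.5172, -0.1078, 0.0924]
eef_rot: [-0.473, -0.527, -0.47, 0.527]
force: [-0.8, -9.7, 8.6]
opening: 0.999
```

>>> {"method": "send_rows", "body": {
  "commands": [0, 0, 0, -0.05, 0, -2.5, 91.8, 0, 0, 0, -0.1, 0, -5, 91.8, 0, 0, 0, -0.15, 0, -7.5, 91.8, 0, 0, 0, -0.2, 0, -10, 91.8]
}}

```text
t: 16.7
eef_pos: [0.5183, -0.0976, 0.0924]
eef_rot: [-0.473, -0.527, -0.47, 0.527]
force: [-0.6, -8.9, 7.3]
opening: 1.001
```

>>> {"method": "send_rows", "body": {
  "commands": [0, 0, 0, -0.05, 0, -2.5, 91.8, 0, 0, 0, -0.1, 0, -5, 91.8, 0, 0, 0, -0.15, 0, -7.5, 91.8, 0, 0, 0, -0.2, 0, -10, 91.8]
}}

```text
t: 17.2
eef_pos: [0.5193, -0.0875, 0.0924]
eef_rot: [-0.473, -0.527, -0.47, 0.527]
force: [-1.0, -7.8, 5.6]
opening: 0.999
```

>>> {"method": "send_rows", "body": {
  "commands": [0, 0, 0, 0, 0, -2.5, 91.8, 0, 0, 0, 0, 0, -5, 91.8, 0, 0, 0, 0, 0, -7.5, 91.8, 0, 0, 0, 0, 0, -10, 91.8]
}}

```text
t: 17.7
eef_pos: [0.5204, -0.0776, 0.0923]
eef_rot: [-0.473, -0.527, -0.47, 0.527]
force: [-0.9, -9.1, 6.6]
opening: 1.002
```

```bash
python3 - <<'E'
from st import *
rel()
s=robot.get_state(); print("tcp in slab",loc(slab,s["eef_pos"]))
import cv2
for n,(x0,y0) in(("scene",(220,100)),):
    im=robot.snapshot(n)[:,:,::-1]
    cv2.imwrite(f"pics/{n}4.png",cv2.resize(im[y0:y0+120,x0:x0+160],(800,600),interpolation=cv2.INTER_CUBIC))
E
```

```text
t 17.7 pos [ 0.5204 -0.0776  0.0923] yaw -0.1108 q [-0.29  0.49  1.7  -0.    0.95 -0.18] F [-0.92 -9.05  6.57] M [-1.53  0.44  0.03] op 1.002
tool x [ 0.002  -0.0031 -1.    ]
tcp in slab [-0.0197635   0.13623445]
```

View pics/scene4.png

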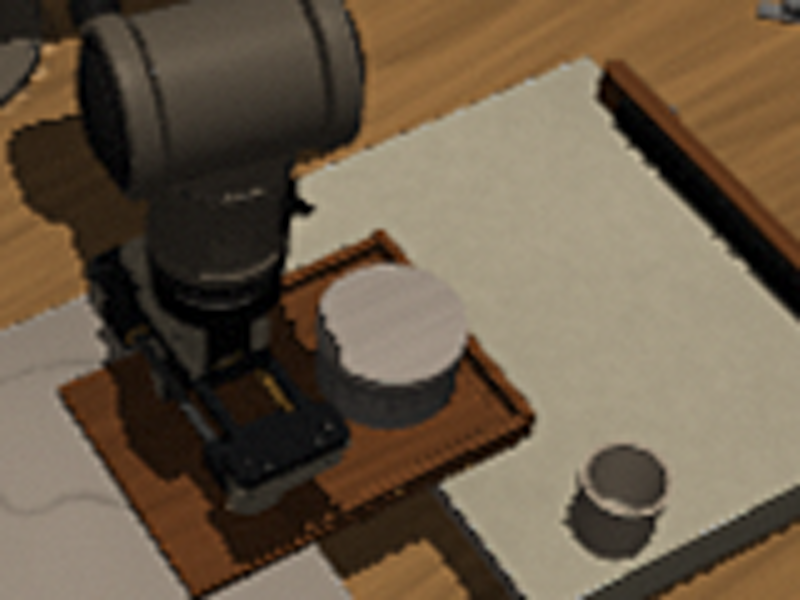

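>>> {"method": "send_rows", "body": {
  "commands": [0, 0, 0, -0.05, 0, -3, 91.8, 0, 0, 0, -0.1, 0, -6, 91.8, 0, 0, 0, -0.15, 0, -9, 91.8, 0, 0, 0, -0.2, 0, -12, 91.8, 0, 0, 0, -0.25, 0, -15, 91.8, 0, 0, 0, -0.25, 0, -18, 91.8, 0, 0, 0, -0.25, 0, -21, 91.8, 0, 0, 0, -0.25, 0, -24, 91.8]
}}

```text
t: 18.75
eef_pos: [0.5229, -0.0534, 0.0923]
eef_rot: [-0.473, -0.527, -0.47, 0.527]
force: [-1.3, -7.8, 5.0]
opening: 0.997
```

>>> {"method": "send_rows", "body": {
  "commands": [0, 0, 0, 0, 0, -3, 91.8, 0, 0, 0, 0, 0, -6, 91.8, 0, 0, 0, 0, 0, -9, 91.8, 0, 0, 0, 0, 0, -12, 91.8, 0, 0, 0, 0, 0, -15, 91.8, 0, 0, 0, 0, 0, -18, 91.8, 0, 0, 0, 0, 0, -21, 91.8, 0, 0, 0, 0, 0, -24, 91.8]
}}

```text
t: 19.75
eef_pos: [0.5255, -0.0295, 0.0923]
eef_rot: [-0.472, -0.527, -0.47, 0.527]
force: [-1.1, -8.2, 5.2]
opening: 1.001
```

>>> {"method": "send_rows", "body": {
  "commands": [0, 0, 0, 0, 0, -3, 91.8, 0, 0, 0, 0, 0, -6, 91.8, 0, 0, 0, 0, 0, -9, 91.8, 0, 0, 0, 0, 0, -12, 91.8, 0, 0, 0, 0, 0, -15, 91.8, 0, 0, 0, 0, 0, -18, 91.8, 0, 0, 0, 0, 0, -21, 91.8, 0, 0, 0, 0, 0, -24, 91.8]
}}

```text
t: 20.75
eef_pos: [0.5282, -0.0056, 0.0923]
eef_rot: [-0.472, -0.527, -0.471, 0.527]
force: [-1.3, -7.3, 4.3]
opening: 1.003
```

>>> {"method": "send_rows", "body": {
  "commands": [0, 0, 0, -0.05, 0, -2, 91.8, 0, 0, 0, -0.1, 0, -4, 91.8, 0, 0, 0, -0.15, 0, -6, 91.8, 0, 0, 0, -0.15, 0, -8, 91.8, 0, 0, 0, -0.15, 0, -10, 91.8]
}}

```text
t: 21.38
eef_pos: [0.5292, 0.0045, 0.0923]
eef_rot: [-0.472, -0.527, -0.471, 0.527]
force: [-0.2, -7.6, 2.4]
opening: 0.996
```

>>> {"method": "send_rows", "body": {
  "commands": [0, 0, 0, 0, 0, -2, 91.8, 0, 0, 0, 0, 0, -4, 91.8, 0, 0, 0, 0, 0, -6, 91.8, 0, 0, 0, 0, 0, -8, 91.8, 0, 0, 0, 0, 0, -10, 91.8]
}}

```text
t: 22.0
eef_pos: [0.5301, 0.0145, 0.0922]
eef_rot: [-0.472, -0.527, -0.471, 0.527]
force: [-0.9, -7.3, 3.4]
opening: 1.002
```

>>> {"method": "send_rows", "body": {
  "commands": [0, 0, 0, 0, 0, -2, 91.8, 0, 0, 0, 0, 0, -4, 91.8, 0, 0, 0, 0, 0, -6, 91.8, 0, 0, 0, 0, 0, -8, 91.8, 0, 0, 0, 0, 0, -10, 91.8]
}}

```text
t: 22.62
eef_pos: [0.5312, 0.0244, 0.0922]
eef_rot: [-0.472, -0.527, -0.471, 0.527]
force: [0.1, -6.4, 3.1]
opening: 1.004
```

```bash
python3 - <<'E'
from st import *
rel()
s=robot.get_state(); print("tcp in slab",loc(slab,s["eef_pos"]))
import cv2
for n,(x0,y0) in(("scene",(240,90)),):
    im=robot.snapshot(n)[:,:,::-1]
    cv2.imwrite(f"pics/{n}5.png",cv2.resize(im[y0:y0+120,x0:x0+160],(800,600),interpolation=cv2.INTER_CUBIC))
E
```

```text
t 22.62 pos [0.5312 0.0244 0.0922] yaw -0.111 q [-0.1   0.5   1.69 -0.    0.96  0.02] F [ 0.14 -6.43  3.12] M [-1.13  0.02  0.01] op 1.004
tool x [ 7.0e-04 -1.8e-03 -1.0e+00]
tcp in slab [-0.02044735  0.23882346]
```

View pics/scene5.png

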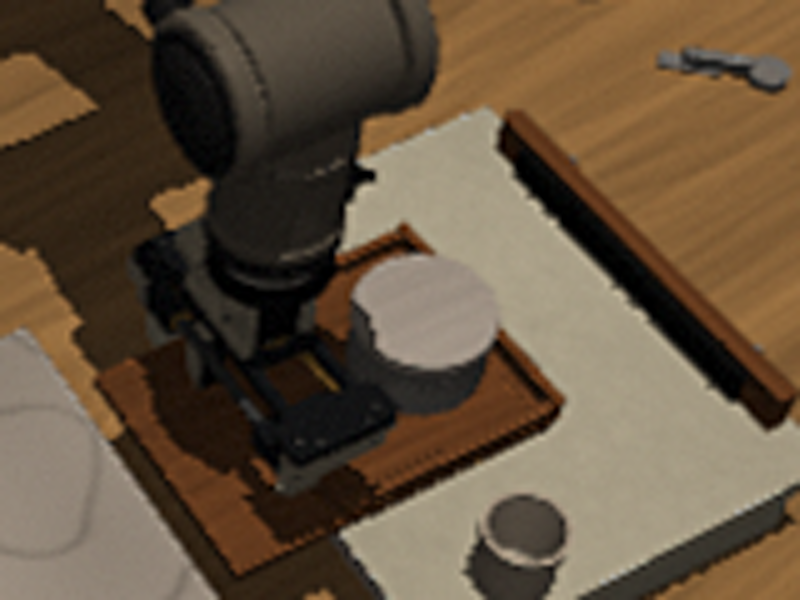

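>>> {"method": "send_rows", "body": {
  "commands": [0, 0, 0, 0, 0, -3, 91.8, 0, 0, 0, 0, 0, -6, 91.8, 0, 0, 0, 0, 0, -9, 91.8, 0, 0, 0, 0, 0, -12, 91.8, 0, 0, 0, 0, 0, -15, 91.8, 0, 0, 0, 0, 0, -18, 91.8, 0, 0, 0, 0, 0, -21, 91.8, 0, 0, 0, 0, 0, -24, 91.8, 0, 0, 0, 0, 0, -27, 91.8, 0, 0, 0, 0, 0, -30, 91.8]
}}

```text
t: 23.92
eef_pos: [0.5346, 0.0543, 0.0922]
eef_rot: [-0.472, -0.527, -0.471, 0.527]
force: [-0.9, -7.2, 4.4]
opening: 1.004
```

>>> {"method": "send_rows", "body": {
  "commands": [0, 0, 0, 0, 0, -3, 91.8, 0, 0, 0, 0, 0, -6, 91.8, 0, 0, 0, 0, 0, -9, 91.8, 0, 0, 0, 0, 0, -12, 91.8, 0, 0, 0, 0, 0, -15, 91.8, 0, 0, 0, 0, 0, -18, 91.8, 0, 0, 0, 0, 0, -21, 91.8, 0, 0, 0, 0, 0, -24, 91.8, 0, 0, 0, 0, 0, -27, 91.8]
}}

```text
t: 25.05
eef_pos: [0.5375, 0.081, 0.0922]
eef_rot: [-0.472, -0.527, -0.471, 0.527]
force: [-1.1, -7.0, 4.0]
opening: 0.998
```

```bash
python3 - <<'E'
from st import *
rel()
s=robot.get_state(); print("tcp in slab",loc(slab,s["eef_pos"]))
import cv2
for n,(x0,y0) in(("scene",(260,80)),):
    im=robot.snapshot(n)[:,:,::-1]
    cv2.imwrite(f"pics/{n}6.png",cv2.resize(im[y0:y0+120,x0:x0+160],(800,600),interpolation=cv2.INTER_CUBIC))
E
```

```text
t 25.05 pos [0.5375 0.081  0.0922] yaw -0.111 q [ 0.01  0.52  1.65 -0.    0.97  0.12] F [-1.09 -6.98  3.99] M [-1.21  0.05  0.05] op 0.998
tool x [ 4.e-04 -2.e-03 -1.e+00]
tcp in slab [-0.02062235  0.29575417]
```

View pics/scene6.png

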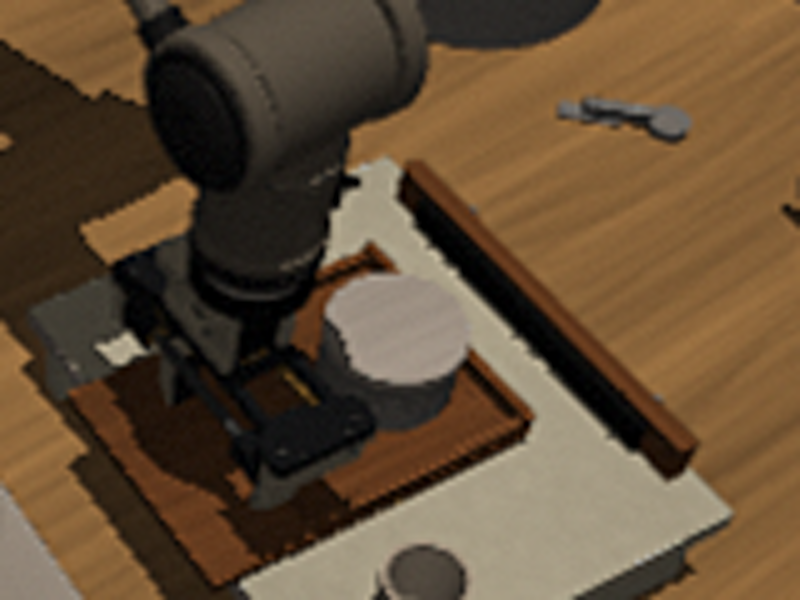

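>>> {"method": "send_rows", "body": {
  "commands": [0, 0, 0, -0.05, 0, -2, 91.8, 0, 0, 0, -0.1, 0, -4, 91.8, 0, 0, 0, -0.1, 0, -6, 91.8, 0, 0, 0, -0.1, 0, -8, 91.8, 0, 0, 0, -0.1, 0, -10, 91.8, 0, 0, 0, -0.1, 0, -12, 91.8, 0, 0, 0, -0.1, 0, -14, 91.8, 0, 0, 0, -0.1, 0, -16, 91.8, 0, 0, 0, -0.1, 0, -17, 91.8]
}}

```text
t: 26.22
eef_pos: [0.5393, 0.098, 0.0922]
eef_rot: [-0.472, -0.527, -0.471, 0.527]
force: [-1.2, -5.9, 3.2]
opening: 1.004
```

>>> {"method": "send_rows", "body": {
  "commands": [0, 0, 0, 0, 0, -1, 91.8, 0, 0, 0, 0, 0, -2, 91.8, 0, 0, 0, 0, 0, -3, 91.8]
}}

```text
t: 26.6
eef_pos: [0.5396, 0.1009, 0.0922]
eef_rot: [-0.472, -0.527, -0.471, 0.527]
force: [-0.1, -7.1, 3.6]
opening: 1.002
```

>>> {"method": "send_rows", "body": {
  "commands": [0, 0, 0, 0, 0, -1, 91.8, 0, 0, 0, 0, 0, -2, 91.8, 0, 0, 0, 0, 0, -3, 91.8]
}}

```text
t: 26.98
eef_pos: [0.5399, 0.1039, 0.0922]
eef_rot: [-0.472, -0.527, -0.471, 0.527]
force: [-0.6, -6.9, 3.1]
opening: 1.001
```

>>> {"method": "send_rows", "body": {
  "commands": [0, 0, 0, 0, 0, -1, 91.8, 0, 0, 0, 0, 0, -2, 91.8]
}}

```text
t: 27.22
eef_pos: [0.5401, 0.1059, 0.0922]
eef_rot: [-0.472, -0.527, -0.471, 0.527]
force: [-0.7, -7.9, 3.0]
opening: 0.999
```

>>> {"method": "send_rows", "body": {
  "commands": [0, 0, 0, 0, 0, -1, 91.8, 0, 0, 0, 0, 0, -2, 91.8]
}}

```text
t: 27.48
eef_pos: [0.5404, 0.1079, 0.0922]
eef_rot: [-0.472, -0.527, -0.471, 0.527]
force: [-0.6, -7.8, 2.6]
opening: 1.001
```

>>> {"method": "send_rows", "body": {
  "commands": [0, 0, 0, 0, 0, -1, 91.8, 0, 0, 0, 0, 0, -2, 91.8]
}}

```text
t: 27.72
eef_pos: [0.5406, 0.1098, 0.0922]
eef_rot: [-0.472, -0.527, -0.471, 0.527]
force: [-0.3, -7.5, 3.5]
opening: 1.005
```

>>> {"method": "send_rows", "body": {
  "commands": [0, 0, 0, 0, 0, -0.7, 91.8, 0, 0, 0, 0, 0, -1.5, 91.8]
}}

```text
t: 27.98
eef_pos: [0.5407, 0.1113, 0.0922]
eef_rot: [-0.472, -0.527, -0.471, 0.527]
force: [-1.3, -6.9, 1.8]
opening: 1.0
```

>>> {"method": "send_rows", "body": {
  "commands": [0, 0, 0, 0, 0, -0.7, 91.8, 0, 0, 0, 0, 0, -1.5, 91.8]
}}

```text
t: 28.22
eef_pos: [0.5409, 0.1128, 0.0922]
eef_rot: [-0.472, -0.527, -0.471, 0.527]
force: [-0.2, -6.7, 3.1]
opening: 1.001
```

>>> {"method": "send_rows", "body": {
  "commands": [0, 0, 0, 0, 0, -0.7, 91.8, 0, 0, 0, 0, 0, -1.4, 91.8, 0, 0, 0, 0, 0, -2, 91.8]
}}

```text
t: 28.6
eef_pos: [0.5411, 0.1148, 0.0921]
eef_rot: [-0.472, -0.527, -0.471, 0.527]
force: [-1.9, -6.8, 2.9]
opening: 0.999
```

>>> {"method": "send_rows", "body": {
  "commands": [0, 0, 0, 0, 0, -0.7, 91.8, 0, 0, 0, 0, 0, -1.4, 91.8, 0, 0, 0, 0, 0, -2, 91.8]
}}

```text
t: 28.98
eef_pos: [0.5413, 0.1168, 0.0921]
eef_rot: [-0.472, -0.527, -0.471, 0.527]
force: [0.4, -7.4, 2.8]
opening: 0.998
```

>>> {"method": "send_rows", "body": {
  "commands": [0, 0, 0, 0, 0, -0.7, 91.8, 0, 0, 0, 0, 0, -1.4, 91.8, 0, 0, 0, 0, 0, -2, 91.8]
}}

```text
t: 29.35
eef_pos: [0.5416, 0.1188, 0.0922]
eef_rot: [-0.472, -0.527, -0.471, 0.527]
force: [-0.8, -7.0, 3.3]
opening: 0.997
```

>>> {"method": "send_rows", "body": {
  "commands": [0, 0, 0, 0, 0, -0.7, 91.8, 0, 0, 0, 0, 0, -1.4, 91.8, 0, 0, 0, 0, 0, -2, 91.8]
}}

```text
t: 29.72
eef_pos: [0.5418, 0.1207, 0.0921]
eef_rot: [-0.472, -0.527, -0.471, 0.527]
force: [-0.5, -7.7, 3.2]
opening: 0.999
```

>>> {"method": "send_rows", "body": {
  "commands": [0, 0, 0, 0, 0, -0.7, 91.8, 0, 0, 0, 0, 0, -1.4, 91.8, 0, 0, 0, 0, 0, -2, 91.8]
}}

```text
t: 30.1
eef_pos: [0.542, 0.1227, 0.0921]
eef_rot: [-0.472, -0.527, -0.471, 0.527]
force: [-0.5, -7.5, 3.5]
opening: 0.999
```

>>> {"method": "send_rows", "body": {
  "commands": [0, 0, 0, 0, 0, -0.7, 91.8, 0, 0, 0, 0, 0, -1.4, 91.8, 0, 0, 0, 0, 0, -2, 91.8]
}}

```text
t: 30.48
eef_pos: [0.5422, 0.1247, 0.0922]
eef_rot: [-0.472, -0.527, -0.471, 0.527]
force: [-1.8, -7.1, 3.3]
opening: 1.002
```

>>> {"method": "send_rows", "body": {
  "commands": [0, 0, 0, 0, 0, -0.7, 91.8, 0, 0, 0, 0, 0, -1.4, 91.8, 0, 0, 0, 0, 0, -2, 91.8]
}}

```text
t: 30.85
eef_pos: [0.5424, 0.1267, 0.0922]
eef_rot: [-0.472, -0.527, -0.471, 0.527]
force: [-0.9, -6.8, 3.7]
opening: 1.001
```

>>> {"method": "send_rows", "body": {
  "commands": [0, 0, 0, 0, 0, -0.7, 91.8, 0, 0, 0, 0, 0, -1.4, 91.8, 0, 0, 0, 0, 0, -2, 91.8]
}}

```text
t: 31.22
eef_pos: [0.5426, 0.1287, 0.0921]
eef_rot: [-0.472, -0.527, -0.471, 0.527]
force: [-1.9, -6.5, 3.9]
opening: 1.001
```

```bash
python3 - <<'E'
from st import *
rel()
s=robot.get_state(); print("tcp in slab",loc(slab,s["eef_pos"]))
import cv2
for n,(x0,y0) in(("scene",(290,80)),("top",(90,80))):
    im=robot.snapshot(n)[:,:,::-1]
    cv2.imwrite(f"pics/{n}7.png",cv2.resize(im[y0:y0+105,x0:x0+140],(800,600),interpolation=cv2.INTER_CUBIC))
E
```

```text
t 31.23 pos [0.5426 0.1287 0.0921] yaw -0.1111 q [ 0.1   0.54  1.61 -0.    0.99  0.21] F [-1.87 -6.49  3.95] M [-1.24  0.04  0.01] op 1.001
tool x [ 0.     -0.0019 -1.    ]
tcp in slab [-0.02086601  0.34369254]
```

View pics/scene7.png

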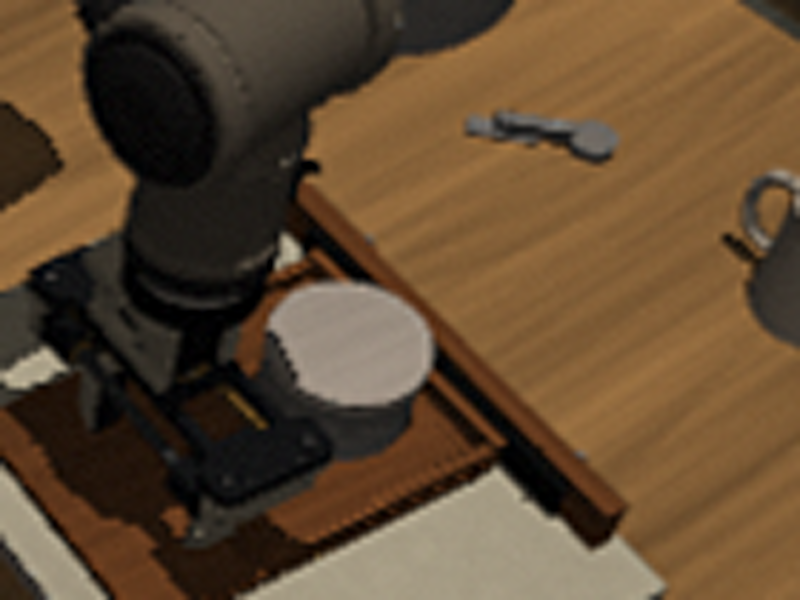

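View pics/top7.png

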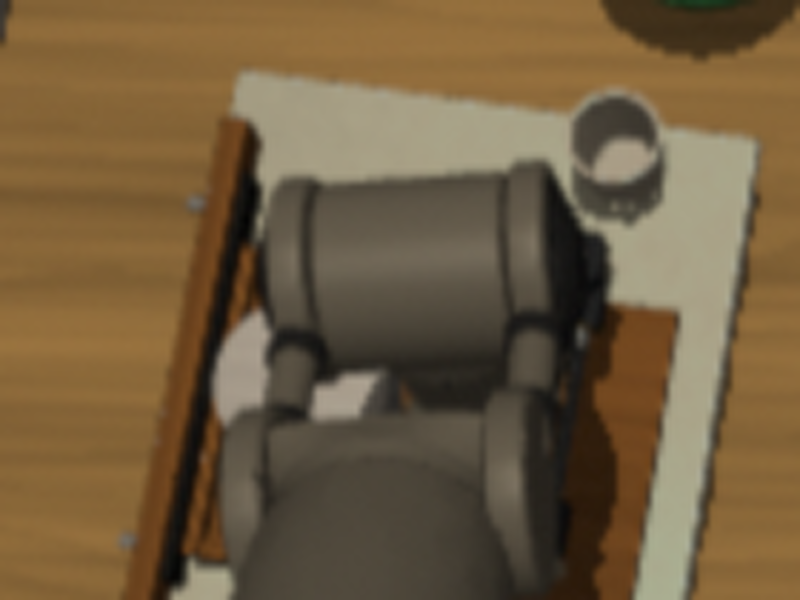

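Still a small gap before the dark buffer strip, and the nose is parallel to it. I keep creeping, one short call at a time.

>>> {"method": "send_rows", "body": {
  "commands": [0, 0, 0, 0, 0, -0.5, 91.8, 0, 0, 0, 0, 0, -1.0, 91.8, 0, 0, 0, 0, 0, -1.5, 91.8]
}}

```text
t: 31.7
eef_pos: [0.5428, 0.1302, 0.0921]
eef_rot: [-0.472, -0.527, -0.471, 0.527]
force: [0.1, -7.0, 3.9]
opening: 0.998
```

>>> {"method": "send_rows", "body": {
  "commands": [0, 0, 0, 0, 0, -0.5, 91.8, 0, 0, 0, 0, 0, -1.0, 91.8, 0, 0, 0, 0, 0, -1.5, 91.8]
}}

```text
t: 32.08
eef_pos: [0.543, 0.1316, 0.0922]
eef_rot: [-0.472, -0.526, -0.471, 0.527]
force: [-0.8, -8.7, 3.8]
opening: 1.001
```

>>> {"method": "send_rows", "body": {
  "commands": [0, 0, 0, 0, 0, -0.5, 91.8, 0, 0, 0, 0, 0, -0.8, 91.8]
}}

```text
t: 32.33
eef_pos: [0.543, 0.1318, 0.0922]
eef_rot: [-0.472, -0.526, -0.471, 0.528]
force: [-2.4, -10.8, 4.5]
opening: 1.0
```

>>> {"method": "send_rows", "body": {
  "commands": [0, 0, 0, 0, 0, -0.4, 91.8, 0, 0, 0, 0, 0, -0.8, 91.8]
}}

```text
t: 32.58
eef_pos: [0.5429, 0.1321, 0.0922]
eef_rot: [-0.472, -0.526, -0.471, 0.528]
force: [-3.2, -13.3, 5.0]
opening: 1.0
```

>>> {"method": "send_rows", "body": {
  "commands": [0, 0, 0, 0, 0, -0.4, 91.8, 0, 0, 0, 0, 0, -0.9, 91.8]
}}

```text
t: 32.83
eef_pos: [0.5429, 0.1323, 0.0922]
eef_rot: [-0.472, -0.526, -0.47, 0.528]
force: [-3.3, -17.0, 5.9]
opening: 0.997
```

>>> {"method": "send_rows", "body": {
  "commands": [0, 0, 0, 0, 0, 0, 91.8, 0, 0, 0, 0, 0, 0, 91.8, 0, 0, 0, 0, 0, 0, 91.8]
}}

```text
t: 33.2
eef_pos: [0.5429, 0.1323, 0.0922]
eef_rot: [-0.472, -0.526, -0.47, 0.528]
force: [-3.5, -14.8, 5.1]
opening: 1.0
```

>>> {"method": "send_rows", "body": {
  "commands": [0, 0, 0, 0, 0, 0, 91.8, 0, 0, 0, 0, 0, 0, 91.8, 0, 0, 0, 0, 0, 0, 91.8]
}}

```text
t: 33.58
eef_pos: [0.5429, 0.1323, 0.0922]
eef_rot: [-0.472, -0.526, -0.47, 0.528]
force: [-3.8, -14.6, 5.7]
opening: 1.0
```

```bash
python3 - <<'E'
from st import *
rel()
E
```

```text
t 33.58 pos [0.5429 0.1323 0.0922] yaw -0.1118 q [ 0.1   0.54  1.61 -0.01  1.    0.22] F [ -3.75 -14.56   5.7 ] M [-2.51 -0.04 -0.35] op 1.0
tool x [-0.001  -0.0045 -1.    ]
```

>>> {"method": "send_rows", "body": {
  "commands": [0, 0, 0, 0, 0, -0.25, 91.8, 0, 0, 0, 0, 0, -0.5, 91.8, 0, 0, 0, 0, 0, -0.5, 91.8, 0, 0, 0, 0, 0, -0.5, 91.8, 0, 0, 0, 0, 0, -0.5, 91.8, 0, 0, 0, 0, 0, -0.5, 91.8, 0, 0, 0, 0, 0, -0.5, 91.8]
}}

```text
t: 34.45
eef_pos: [0.5428, 0.1324, 0.0922]
eef_rot: [-0.472, -0.526, -0.47, 0.529]
force: [-3.9, -16.5, 6.4]
opening: 1.001
```

>>> {"method": "send_rows", "body": {
  "commands": [0, 0, 0, -0.05, 0, 0.5, 91.8, 0, 0, 0, -0.1, 0, 1, 91.8, 0, 0, 0, -0.15, 0, 1.5, 91.8, 0, 0, 0, -0.2, 0, 2, 91.8, 0, 0, 0, -0.25, 0, 2.5, 91.8, 0, 0, 0, -0.3, 0, 3, 91.8]
}}

```text
t: 35.2
eef_pos: [0.5428, 0.1323, 0.0922]
eef_rot: [-0.471, -0.527, -0.471, 0.527]
force: [-0.1, -4.5, 0.5]
opening: 0.998
```

>>> {"method": "send_rows", "body": {
  "commands": [0, 0, 0, 0, 0, 0.5, 91.8, 0, 0, 0, 0, 0, 1, 91.8, 0, 0, 0, 0, 0, 1.5, 91.8, 0, 0, 0, -0.1, 0, 2.2, 91.8]
}}

```text
t: 35.7
eef_pos: [0.5426, 0.1313, 0.0924]
eef_rot: [0.471, 0.527, 0.472, -0.527]
force: [0.4, -0.2, 0.1]
opening: 0.998
```

Free. Retract a little more, then rise.

>>> {"method": "send_rows", "body": {
  "commands": [0, 0, 0, -0.5, 0, 1, 91.8, 0, 0, 0, -1, 0, 2.5, 91.8, 0, 0, 0, -2, 0, 4, 91.8, 0, 0, 0, -5, 0, 5, 91.8, 0, 0, 0, -12, 0, 5, 91.8, 0, 0, 0, -25, 0, 5, 91.8, 0, 0, 0, -45, 0, 5, 91.8, 0, 0, 0, -70, 0, 5, 91.8, 0, 0, 0, -95, 0, 5, 91.8, 0, 0, 0, -115, 0, 5, 91.8, 0, 0, 0, -125, 0, 5, 91.8, 0, 0, 0, -130, 0, 5, 91.8]
}}

```text
t: 37.2
eef_pos: [0.5421, 0.1259, 0.2232]
eef_rot: [0.472, 0.527, 0.471, -0.527]
force: [-0.6, 0.5, 0.3]
opening: 0.999
```

>>> {"method": "send_rows", "body": {
  "commands": [0, 0, 0, 0, -5, 15, 91.8, 0, 0, 0, 0, -15, 45, 91.8, 0, 0, 0, 0, -30, 90, 91.8, 0, 0, 0, 0, -45, 135, 91.8, 0, 0, 0, 0, -55, 180, 91.8, 0, 0, 0, 0, -60, 220, 91.8, 0, 0, 0, 0, -60, 245, 91.8, 0, 0, 0, 0, -60, 255, 91.8, 0, 0, 0, 0, -60, 255, 91.8]
}}

```text
t: 38.33
eef_pos: [0.4537, -0.1212, 0.2221]
eef_rot: [-0.471, -0.527, -0.472, 0.527]
force: [-0.0, -0.3, -0.0]
opening: 1.0
```

```bash
python3 - <<'E'
from st import *
rel()
import cv2
for n,(x0,y0) in(("scene",(260,75)),("top",(90,80))):
    im=robot.snapshot(n)[:,:,::-1]
    cv2.imwrite(f"pics/{n}8.png",cv2.resize(im[y0:y0+135,x0:x0+180],(800,600),interpolation=cv2.INTER_CUBIC))
E
```

```text
t 38.33 pos [ 0.4537 -0.1212  0.2221] yaw -0.1122 q [-0.42  0.25  1.68  0.    1.22 -0.31] F [-0.03 -0.31 -0.04] M [-0.1   0.08  0.02] op 1.0
tool x [-8.e-04  6.e-04 -1.e+00]
```

View pics/scene8.png

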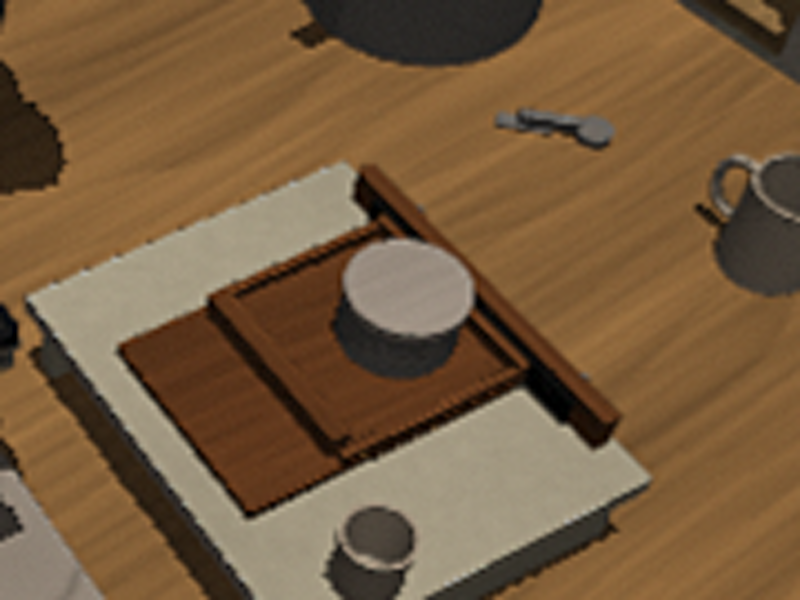

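View pics/top8.png

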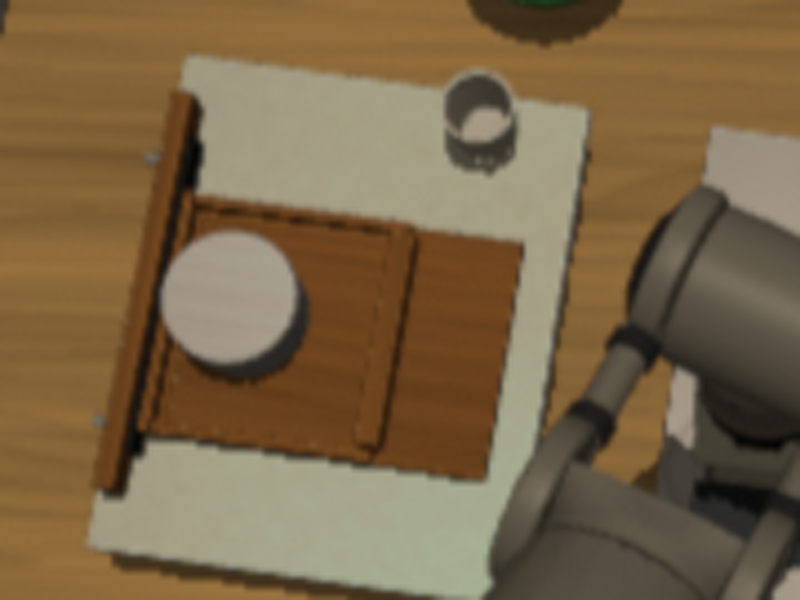

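The tray lies flat and straight with its nose rim on the dark strip (scene about (450,300)). The tin is standing and the cup has not moved.

```bash
python3 -c "
from workcell import robot
print(robot.job_done())"
```

```text
the job is handed in; nothing more can be done
None
```

The tray is across the gap and bedded against the rubber buffer, with the tin still standing on it; I handed the job in at about 38 s. No verdict is given.

- **Push:** I pushed with the open fingers against the cleat while pressing the tail down. The pressing force was about 4 to 7 N on the slab, 7 to 9 N over the gap, and 3 to 5 N once the nose bore on the shelf. The tail height stayed at 92.1 to 92.4 mm throughout.
- **Bedding:** Sliding friction on the shelf was about 7 N. I felt the buffer at TCP y ≈ 0.131 m, then pressed in steps to a total of about 15 to 17 N, roughly 8 to 10 N on the buffer after friction. I held that for about 1.5 s, then backed the fingers off before raising them. The readings carry about 1 N of noise, so the buffer force is known only to about ±2 N.
- **Creep steps:** While feeling for the buffer, I first sent a few 2 mm steps together without reading the force between them. They ended short of contact, and I read the force after every step from there on.
- **Last pictures:** The tray lies flat and parallel to the rail, with its nose rim on the strip. The cup was where it started. The jar and screwdriver were outside these crops, so I did not recheck them at the end, but the tool path stayed clear of both. I could not measure the force left on the buffer; I judged that it still bears from the picture, and because the fingers moved back only about 0.1 mm before the push had mostly faded.

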